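# Square a wax relief up in the bench stop

### The job

Square the brown wax relief up in the aluminium bench stop by pushing only: first push the slab back along the bench until its far edge lies flat against the long rail, between the fixed end stop and the sliding jaw; then push the jaw along the rail by its orange plate until the slab is closed up between the jaw and the end stop with no gaps. Do not grip the jaw, do not lift or tip the slab, do not touch the carved rosette on top of it, and leave everything else on the bench where it is; finish with the hand clear.

Things in the scene. Friction and masses are not known exactly. Their poses are not given: they have to be found in the camera images.
- slab: dark brown wax slab, loose on the bench, 100 mm along its x, 110 mm along y, 30 mm high, 0.3 to 0.6 kg, slides at about 1.5 to 5 N. Origin at the centre of its underside. At the start its +x side looks towards the rail, turned up to 17 degrees either way. Seated, its origin is at x = -50 mm, y = -55 mm in the bench_stop frame, axes parallel
- rosette: delicate carved round light brown rosette fixed on the middle of the slab's top, 62 mm wide, 20 mm high, so its top is 50 mm above the bench. Origin at the centre of its underside, 30 mm above the slab's origin
- bench_stop: aluminium L-shaped stop fixed to the bench, 30 mm high. Origin at bench level in the inner corner; x away from the robot, y left along the rail. Rail: inner face is the plane x = 0, from y = 0 to -305 mm, 26 mm thick (to x = +26). Fixed end stop: inner face is the plane y = 0, from x = 0 to -66 mm, 20 mm thick (to y = +20)
- jaw (a joint): travel (m) of the steel jaw along the rail towards the end stop (+y of bench_stop), 0 open to 0.16; starts at 0 to 0.05. Its inner face is at y = -0.25 + value in the bench_stop frame: closed on the seated slab at 0.14. Stays where left, slides at 2 to 3 N, may push the slab along. Jaw: x = -3 to -65 mm, 30 mm thick along y, 33 mm high (36 over the rail)
- push_plate (a point): orange plate on the jaw's outer side, 62 mm along x, 6 mm thick along y, 33 mm high. Axes as bench_stop; this point is the middle of its outer face, 18 mm above the bench, 30 mm to the -y side of the jaw's inner face, at x = -34 mm in the bench_stop frame. Push it towards +y
- jaw_face (a point): bright steel plate on the jaw's inner side, 62 mm along x, 6 mm thick, 33 mm high; this point is the middle of its inner face, 18 mm above the bench
- wax_column: small turned light brown wax column standing on end, 34 mm wide, 68 mm high; origin at the centre of its underside; to be left alone
- blue_wax: dark blue wax cylinder standing on end, 42 mm wide, 45 mm high; origin at the centre of its underside; to be left alone
- pedestal: tall turned steel pedestal, foot 90 mm wide, 180 mm high; origin at the centre of its underside; to be left alone
- carver: carving tool like a screwdriver, 170 mm long, lying flat along its own x; to be left alone
- jar: amber jar with a white cap, 56 mm wide, 70 mm high; origin at the centre of its underside; to be left alone
- wax_ring: dark brown wax ring, 52 mm outside, 18 mm high, lying flat; origin at the centre of its underside; to be left alone
- steel_puck: steel disc, 48 mm wide, 20 mm high; origin at the centre of its underside; to be left alone
Things that resemble listed ones, but are neither listed nor needed, are in the scene too. Several things look just like the slab: the one meant starts farthest from the robot's base.

How it is judged:
By the outcome, as a careful person would: the job done as asked, in the order asked, and still so for the second after the job is handed in, with the robot touching nothing.
It also fails if it takes over 54 s, if anything falls off the work surface, if the arm or the gripper's body presses on something with over 40 N, if the wrist force passes 120 N, or if a joint passes its speed limit or range.

### The arm

A 6-joint arm with a two-finger parallel gripper is mounted at the origin on the work surface. World frame = base frame: x ahead of the robot, y to its left, z up, the work surface at z = 0. Lengths are in m, angles in rad, forces in N, time in s.
With the tool pointing down it reaches from about 0.225 to 0.875 m from the base axis. Payload 3.4 kg.
Tool frame: the origin (TCP) lies at the very end of the fingers, on their centre line; the grasp point (between the pads) lies manip.grip_point_offset behind it (manip.grip_point_offset is the distance from the TCP to the grasp point, in m); z points along the fingers, y is the line along which they close (so a half turn about z gives the same grasp; the last joint's range is limited). The gripper opens to 85 mm and grips with 20 to 120 N. Pads are 22 mm wide; open, the fingers measure 114 mm over their backs; the gripper's body (76 mm by 85 mm) begins 54 mm behind the grasp point. The pads swing forward as they close: fully open they stand 13 mm farther back than shut.
Start: joints at [-1.269, 0.276, 1.505, -0, 1.361, -0.121], TCP at [0.236, -0.524, 0.231] pointing down, gripper open.
Joint ranges: [-2.89, 2.89], [-0.75, 2.08], [0.22, 2.7], [-1.18, 4.32], [0.11, 2.71], [-2.7, 2.7]. Speed limits (rad/s): [2.57, 2.57, 3.14, 3.14, 3.14, 3.14].

### API

Orientations are given as a unit quaternion [w, x, y, z].
In Python, from rig import manip gives the robot as it stands.
- The arm moves only by the shell command python3 -m pendant 'ROWS' [FORCE]. ROWS is JSON, a list of rows, each an object of numbers: "jaw": the opening, from -1 (shut) to 1 (fully open); "tx", "ty", "tz": the shift along the world's x, y, z in cm; "ax", "ay", "az": the turn, a rotation vector about the world's x, y, z in degrees. In form: [{"jaw": .., "tx": .., "ty": .., "tz": .., "ax": .., "ay": .., "az": ..}, ...]. A call has 1 to 10 rows; each row is the pose to reach, as a shift and turn from the pose commanded when the call began; what a row does not reach only later rows make up. A row lasts 1/8 s, in which the tool goes at most 62.5 mm and 10.7 degrees, less where a joint would pass 70% of its speed; a pose out of reach is approached as far as the arm can. A call with a gripper value outside its range is refused whole. The fingers move at their own pace and stop on an object; FORCE is the grip in N (left out, the last holds). Time passes only in rows, so rows that repeat a pose let the fingers close. It gives the time, the measured TCP pose, the force, the opening and the grip force at its end, in the units of the state.
- manip.get_state(): the state, without advancing time (a new reading comes with each control period).
- manip.get_image(name): name is "side" or "top"; returns a dict with "pixels" (420x560x3 uint8, blue, green, red), "depth" (420x560 float32, m along the optical axis (not along the pixel's ray), 0 where there is no reading), "fx", "fy", "cx", "cy" (pixels), "pose" (4x4, takes a point from camera to world coordinates). Camera axes: x right, y down, z forward; pixel columns grow to the right and rows downward; lengths in m; the calibration is good to about 2 mm. A picture is of the moment at which its call begins.
- manip.sign_off(): hands the job in; it is judged then, once.
The state is a dict: "clock": time; "qpos": joint angles; "qd": joint speeds; "effort": joint torques, N m; "position": TCP position; "ee_rot": TCP orientation; "contact_force": force on the tool from outside, world axes, zero at the start; "moment": the same for the moment, N m; "width": finger opening in m; "gripper_force": force on a finger pad.
Only numpy, scipy, OpenCV 4.12 (cv2) and the standard library are available. Lean on these libraries where they do the work, as an engineer would, in place of code of your own. Each camera call takes 0.05 s, during which the arm holds its last target. There are 200 camera calls.

## Working session

There is one attempt and no reset: what is moved stays moved. The work goes in short steps, Python scripts to look and compute and a shell command to move; the robot and the scene stay as the last step left them, time stands still between calls to the robot, and variables do not carry over. Pictures are saved under pics/ and viewed, at most 10 in all, crops included, and the job is handed in when it is done.

```bash
mkdir -p pics; python3 - <<'E'
from rig import manip
import cv2,numpy as np
for n in("top","side"):
    d=manip.get_image(n); cv2.imwrite(f"pics/{n}0.png",d["pixels"]); np.savez(f"/tmp/{n}0.npz",**d)
    print(n,d["fx"],d["cx"],d["cy"],np.round(d["pose"],3).tolist())
s=manip.get_state();print(s, manip.grip_point_offset)
E
```

```text
top 458.53216947458856 280.0003826166261 209.7568773005896 [[0.003, -0.997, 0.079, 0.362], [-1.0, -0.003, 0.001, -0.008], [-0.0, -0.079, -0.997, 1.542], [0.0, 0.0, 0.0, 1.0]]
side 430.8031529340152 277.5347284459797 207.79786050429567 [[-0.998, -0.048, 0.048, 0.428], [-0.068, 0.603, -0.795, 0.996], [0.009, -0.796, -0.605, 0.802], [0.0, 0.0, 0.0, 1.0]]
{'clock': 0.1, 'qpos': array([-1.26900849e+00,  2.76517303e-01,  1.50599844e+00, -6.16909140e-06,
        1.36069272e+00, -1.20982199e-01]), 'qd': array([-0.00039873, -0.00032778, -0.00260322,  0.0007225 ,  0.00068684,
       -0.00036976]), 'effort': array([ 1.27292624e-03, -4.17699051e+01, -2.46405065e+01, -2.17015263e-04,
        5.84628011e-03, -5.37417257e-07]), 'position': array([ 0.23577884, -0.52392623,  0.23053767]), 'ee_rot': array([-8.04332538e-04,  9.77740802e-01,  2.09814852e-01, -7.59412276e-05]), 'contact_force': array([-0.82685757, -0.83809939, -0.57364319]), 'moment': array([-0.02813399, -0.02466751,  0.00591508]), 'gripper_force': 0.0, 'width': 0.08511996820594517} 0.0187
```

View pics/top0.png

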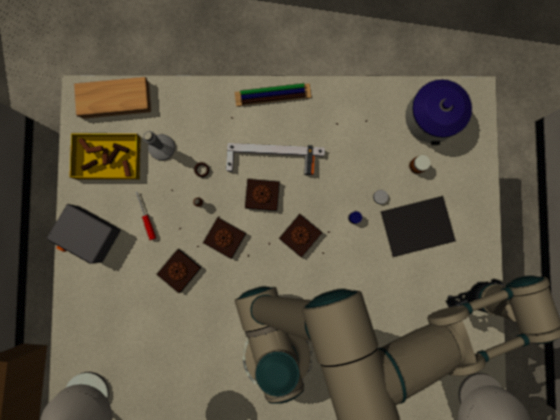

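View pics/side0.png

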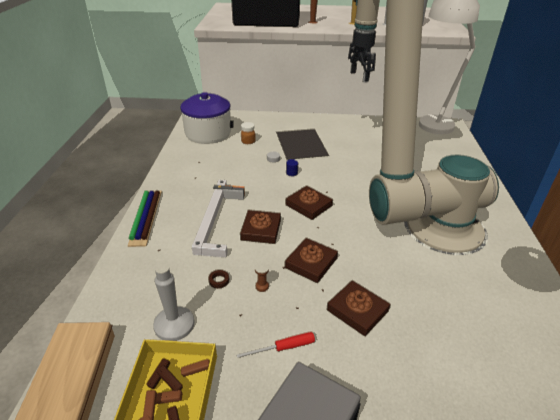

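The top view shows four slab-like things at (262,195), (225,238), (301,235) and (180,270). The bench stop spans (228–325,150), with its end stop at left (231,160) and the jaw at right (311,160). The slab at (262,195) looks farthest from the base, so I'll measure it and confirm in a crop.

```bash
cat > h.py <<'E'
import numpy as np,cv2
from rig import manip
def pts(d):
    z=d["depth"];v,u=np.mgrid[:420,:560]
    p=np.stack([(u-d["cx"])/d["fx"]*z,(v-d["cy"])/d["fy"]*z,z],-1)
    P=np.array(d["pose"]); return p@P[:3,:3].T+P[:3,3]
def at(d,u,v,h):
    P=np.array(d["pose"]);r=P[:3,:3]@np.array([(u-d["cx"])/d["fx"],(v-d["cy"])/d["fy"],1])
    return P[:3,3]+r*(h-P[2,3])/r[2]
E
python3 - <<'E'
from h import *
d=manip.get_image("top");w=pts(d);im=d["pixels"];hsv=cv2.cvtColor(im,cv2.COLOR_BGR2HSV)
print("bench z",np.median(w[210:225,330:345,2]))
m=((w[...,2]>.015)&(w[...,2]<.06)).astype(np.uint8)
n,l,s,c=cv2.connectedComponentsWithStats(m)
for i in range(1,n):
    x,y,ww,hh,a=s[i]
    if a<150 or not(150<c[i][0]<400 and 130<c[i][1]<300): continue
    q=w[l==i]; r=cv2.minAreaRect((q[:,:2]*1000).astype(np.float32))
    print(c[i].round(),a,"rect",np.round(r[0]),np.round(r[1]),round(r[2],1),"dist",np.hypot(*r[0]).round(), "zmax",q[:,2].max().round(3))
cr=im[130:215,215:340];cv2.imwrite("pics/c1.png",cv2.resize(cr,None,fx=6.4,fy=6.4,interpolation=cv2.INTER_CUBIC))
E
```

```text
bench z 0.00016442253260939843
[162. 147.] 353 rect [695. 392.] [75. 86.] 49.4 dist 798.0 zmax 0.06
[276. 153.] 1126 rect [655.   8.] [324.  96.] 87.9 dist 655.0 zmax 0.045
[262. 194.] 996 rect [535.  52.] [110. 101.] 85.3 dist 537.0 zmax 0.054
[381. 196.] 157 rect [ 530. -345.] [46. 47.] 18.6 dist 632.0 zmax 0.03
[301. 235.] 1008 rect [399. -76.] [100. 110.] 50.2 dist 406.0 zmax 0.058
[224. 237.] 1019 rect [391. 176.] [110. 100.] 60.6 dist 428.0 zmax 0.055
[179. 270.] 1053 rect [281. 325.] [102. 112.] 51.4 dist 430.0 zmax 0.057
```

View pics/c1.png

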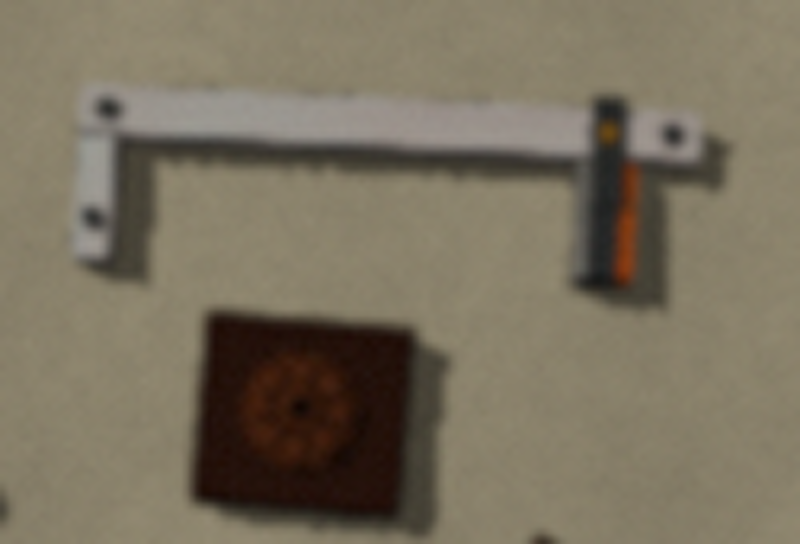

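Candidates: (262,194) at 0.537 m from the base, (301,235) at 0.41 m, (224,237) at 0.43 m and (179,270) at 0.43 m. The farthest is (262,194). The crop confirms it: a brown slab with a rosette facing the rail, with the orange plate on the right side of the jaw. Next I'll fit the poses.

```bash
cat >> h.py <<'E'
from scipy.optimize import minimize
def R(a): return np.array([[np.cos(a),-np.sin(a)],[np.sin(a),np.cos(a)]])
def fit(d,mask,box,polys,h,p0):
    # soft overlap fit of top-face polygons (local m) to a mask, at height h; 8x upscaled crop
    u0,v0,u1,v1=box;K=8
    T=cv2.resize(cv2.GaussianBlur(mask[v0:v1,u0:u1].astype(np.float32),(0,0),.7),None,fx=K,fy=K)
    Pi=np.linalg.inv(d["pose"])
    def f(p):
        M=np.zeros(T.shape,np.uint8)
        for q in polys:
            g=np.array(q)@R(p[2]).T+p[:2]; c=np.c_[g,np.full(len(g),h),np.ones(len(g))]@Pi.T
            uv=np.c_[c[:,0]/c[:,2]*d["fx"]+d["cx"]-u0,c[:,1]/c[:,2]*d["fy"]+d["cy"]-v0]
            cv2.fillPoly(M,[np.round(((uv+.5)*K-.5)*16).astype(np.int32)],1,shift=4)
        M=cv2.GaussianBlur(M.astype(np.float32),(0,0),.7*K)
        return float(((M-T)**2).mean())
    s=np.array(p0)+np.vstack([np.zeros(3),np.diag([.006,.006,.04])])
    r=minimize(f,p0,method="Nelder-Mead",options=dict(initial_simplex=s,xatol=1e-5,fatol=1e-9)); return r.x,r.fun
def rectp(x0,x1,y0,y1): return [[x0,y0],[x1,y0],[x1,y1],[x0,y1]]
SLAB=[rectp(-.05,.05,-.055,.055)]
E
python3 - <<'E'
from h import *
d=manip.get_image("top");w=pts(d);im=d["pixels"].astype(int);hsv=cv2.cvtColor(d["pixels"],cv2.COLOR_BGR2HSV)
z=w[...,2]
ms=(hsv[...,2]<95)&(hsv[...,1]>110)&(z>.015); 
print("slab",fit(d,(z>.015)&(z<.07),(238,170,290,220),SLAB,.03,[.535,.052,-.08]))
al=(z>.015)&(z<.05)
# bench: fit outline left of jaw
L=[rectp(0,.026,-.19,.02),rectp(-.066,0.,0,.02)]
b,e=fit(d,al,(215,135,278,180),[rectp(0,.026,-.3,.02),rectp(-.066,0.,0,.02)],.03,[.655,.155,-.037]);print("bench",b,e)
br=(hsv[...,1]<40)&(hsv[...,2]>120)
b2,e=fit(d,br,(215,135,278,180),[rectp(0,.026,-.3,.02),rectp(-.066,0.,0,.02)],.03,b);print("bench colour",b2,e)
o=(hsv[...,0]<15)&(hsv[...,1]>150)&(hsv[...,2]>90); o[:,:300]=0;o[:140]=0;o[180:]=0;o[:,325:]=0
v,u=np.nonzero(o);q=np.array([at(d,a,c,.033) for a,c in zip(u,v)])[:,:2]
for bb in(b,b2):
    l=(q-bb[:2])@R(bb[2]); print("orange local",l.mean(0),l.min(0),l.max(0),len(l))
E
```

```text
slab (array([ 0.53420422,  0.05161362, -0.08526516]), np.float64(0.001347405486740172))
bench [ 0.67976196  0.14871829 -0.04655693] 0.006298096850514412
bench colour [ 0.68105815  0.15325249 -0.04208602] 0.009515276178717613
orange local [-0.03644512 -0.26692467] [-0.06309888 -0.27097973] [-0.00563057 -0.26175448] 40
orange local [-0.03874242 -0.27134378] [-0.06538963 -0.27540114] [-0.00794038 -0.26609871] 40
```

Bench origin is about (0.680, 0.151) with yaw −2.5°, the slab is at (0.534, 0.052) with yaw −4.9°, and the jaw value is about 0.01. I'll push the slab's near face with the fingers half open, which gives two contact points and keeps it square.

```bash
python3 -m pendant '[{"jaw":0.6,"tx":21.4,"ty":58,"tz":0,"az":-26.7},{"jaw":0.6,"tx":21.4,"ty":58,"tz":0,"az":-26.7},{"jaw":0.6,"tx":21.4,"ty":58,"tz":0,"az":-26.7},{"jaw":0.6,"tx":21.4,"ty":58,"tz":0,"az":-26.7},{"jaw":0.6,"tx":21.4,"ty":58,"tz":0,"az":-26.7},{"jaw":0.6,"tx":21.4,"ty":58,"tz":0,"az":-26.7},{"jaw":0.6,"tx":21.4,"ty":58,"tz":0,"az":-26.7},{"jaw":0.6,"tx":21.4,"ty":58,"tz":0,"az":-26.7},{"jaw":0.6,"tx":21.4,"ty":58,"tz":0,"az":-26.7},{"jaw":0.6,"tx":21.4,"ty":58,"tz":0,"az":-26.7}]'
python3 -m pendant '[{"jaw":0.6},{"jaw":0.6},{"jaw":0.6},{"jaw":0.6}]'; python3 -c "
from rig import manip;s=manip.get_state();print(s['position'],s['ee_rot'],s['qpos'])"
```

```text
[ 0.23583111 -0.52408744  0.23078098] [-5.42440028e-04  9.77740022e-01  2.09819333e-01 -4.98580289e-05] [-1.26900799e+00  2.76349440e-01  1.50562823e+00 -1.40211904e-06
  1.36070444e+00 -1.20991783e-01]invalid input at $[0]: expected keys jaw, tx, ty, tz, ax, ay, az
invalid input at $[0]: expected keys jaw, tx, ty, tz, ax, ay, az
```

All keys are required in each row.

```bash
python3 -m pendant '[{"jaw":0.6,"tx":2,"ty":6,"tz":0,"ax":0,"ay":0,"az":-3},{"jaw":0.6,"tx":21.4,"ty":58,"tz":0,"ax":0,"ay":0,"az":-26.7},{"jaw":0.6,"tx":21.4,"ty":58,"tz":0,"ax":0,"ay":0,"az":-26.7},{"jaw":0.6,"tx":21.4,"ty":58,"tz":0,"ax":0,"ay":0,"az":-26.7},{"jaw":0.6,"tx":21.4,"ty":58,"tz":0,"ax":0,"ay":0,"az":-26.7},{"jaw":0.6,"tx":21.4,"ty":58,"tz":0,"ax":0,"ay":0,"az":-26.7},{"jaw":0.6,"tx":21.4,"ty":58,"tz":0,"ax":0,"ay":0,"az":-26.7},{"jaw":0.6,"tx":21.4,"ty":58,"tz":0,"ax":0,"ay":0,"az":-26.7},{"jaw":0.6,"tx":21.4,"ty":58,"tz":0,"ax":0,"ay":0,"az":-26.7},{"jaw":0.6,"tx":21.4,"ty":58,"tz":0,"ax":0,"ay":0,"az":-26.7}]'; python3 -c "
from rig import manip;s=manip.get_state();print(s['position'],s['ee_rot'],s['qpos'])"
```

```text
clock: 1.45
position: [0.4503, 0.0577, 0.2315]
ee_rot: [0.0, 1.0, -0.021, 0.0]
contact_force: [-0.1, -1.1, 0.5]
width: 0.0682
gripper_force: 0.0
[0.45034486 0.0577423  0.23146112] [ 1.78408406e-04  9.99773954e-01 -2.12564952e-02  4.12825225e-04] [-2.56452767e-02  9.15075098e-02  1.74255576e+00 -3.65876249e-04
  1.30670220e+00  1.58776261e+00]
```

```bash
python3 -m pendant '[{"jaw":0.6,"tx":0,"ty":0,"tz":-6,"ax":0,"ay":0,"az":0},{"jaw":0.6,"tx":0,"ty":0,"tz":-11,"ax":0,"ay":0,"az":0},{"jaw":0.6,"tx":0,"ty":0,"tz":-16,"ax":0,"ay":0,"az":0},{"jaw":0.6,"tx":0,"ty":0,"tz":-20,"ax":0,"ay":0,"az":0},{"jaw":0.6,"tx":0,"ty":0,"tz":-22.2,"ax":0,"ay":0,"az":0},{"jaw":0.6,"tx":0,"ty":0,"tz":-22.2,"ax":0,"ay":0,"az":0},{"jaw":0.6,"tx":0,"ty":0,"tz":-22.2,"ax":0,"ay":0,"az":0}]'; python3 - <<'E'
from h import *
for n in("side",):
    cv2.imwrite("pics/s1.png",cv2.resize(manip.get_image(n)["pixels"][130:300,180:400],None,fx=3.2,fy=3.2,interpolation=2))
E
```

```text
clock: 2.33
position: [0.4507, 0.0556, 0.01]
ee_rot: [0.0, 1.0, -0.022, 0.001]
contact_force: [-0.4, -0.4, 1.2]
width: 0.0683
gripper_force: 0.0
```

View pics/s1.png

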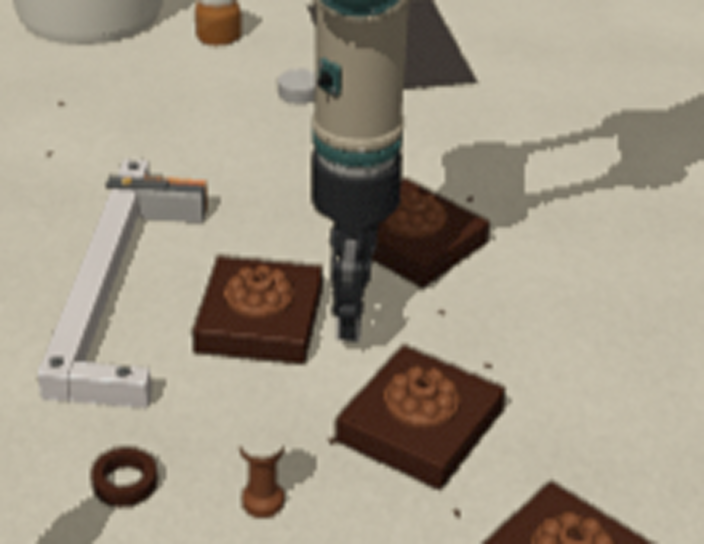

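The fingers (345,320 in the crop) stand between the slab and the decoys, clear of everything. Now I'll push slowly along bench +x.

```bash
python3 -m pendant '[{"jaw":0.6,"tx":1,"ty":-0.04,"tz":-0.3,"ax":0,"ay":0,"az":0},{"jaw":0.6,"tx":1.6,"ty":-0.07,"tz":-0.3,"ax":0,"ay":0,"az":0},{"jaw":0.6,"tx":2.2,"ty":-0.1,"tz":-0.3,"ax":0,"ay":0,"az":0},{"jaw":0.6,"tx":2.8,"ty":-0.12,"tz":-0.3,"ax":0,"ay":0,"az":0},{"jaw":0.6,"tx":3.5,"ty":-0.15,"tz":-0.3,"ax":0,"ay":0,"az":0},{"jaw":0.6,"tx":4.2,"ty":-0.18,"tz":-0.3,"ax":0,"ay":0,"az":0},{"jaw":0.6,"tx":5,"ty":-0.22,"tz":-0.3,"ax":0,"ay":0,"az":0},{"jaw":0.6,"tx":5.8,"ty":-0.26,"tz":-0.3,"ax":0,"ay":0,"az":0},{"jaw":0.6,"tx":6.6,"ty":-0.29,"tz":-0.3,"ax":0,"ay":0,"az":0},{"jaw":0.6,"tx":7.4,"ty":-0.32,"tz":-0.3,"ax":0,"ay":0,"az":0}]'
python3 -m pendant '[{"jaw":0.6,"tx":0.7,"ty":-0.03,"tz":0,"ax":0,"ay":0,"az":0},{"jaw":0.6,"tx":1.3,"ty":-0.06,"tz":0,"ax":0,"ay":0,"az":0},{"jaw":0.6,"tx":1.8,"ty":-0.08,"tz":0,"ax":0,"ay":0,"az":0},{"jaw":0.6,"tx":2.3,"ty":-0.1,"tz":0,"ax":0,"ay":0,"az":0},{"jaw":0.6,"tx":2.7,"ty":-0.12,"tz":0,"ax":0,"ay":0,"az":0},{"jaw":0.6,"tx":3,"ty":-0.13,"tz":0,"ax":0,"ay":0,"az":0},{"jaw":0.6,"tx":3.3,"ty":-0.15,"tz":0,"ax":0,"ay":0,"az":0}]'
python3 -c "
from h import *
d=manip.get_image('top');w=pts(d)
cv2.imwrite('pics/t2.png',cv2.resize(d['pixels'][130:230,205:340],None,fx=5.5,fy=5.5,interpolation=2))"
```

```text
clock: 3.62
position: [0.5246, 0.0524, 0.0062]
ee_rot: [0.0, 1.0, -0.022, 0.0]
contact_force: [-2.1, 0.1, -2.0]
width: 0.0686
gripper_force: 1.1
clock: 4.5
position: [0.5567, 0.0509, 0.0064]
ee_rot: [0.0, 1.0, -0.022, -0.0]
contact_force: [-3.4, 0.5, -1.2]
width: 0.0681
gripper_force: 1.4
```

View pics/t2.png

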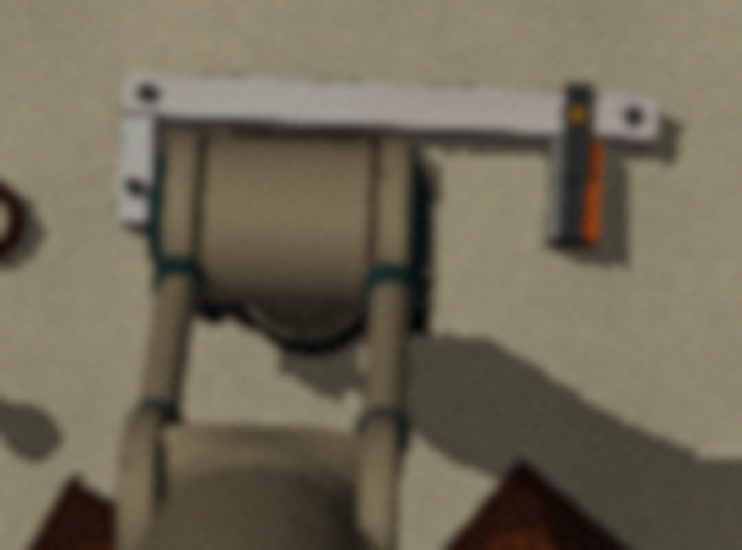

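The arm hides the slab in this view, so I'll finish the push by force. So far it is sliding at about 3 N.

```bash
python3 -m pendant '[{"jaw":0.6,"tx":0.3,"ty":-0.01,"tz":0,"ax":0,"ay":0,"az":0},{"jaw":0.6,"tx":0.6,"ty":-0.03,"tz":0,"ax":0,"ay":0,"az":0},{"jaw":0.6,"tx":0.8,"ty":-0.04,"tz":0,"ax":0,"ay":0,"az":0},{"jaw":0.6,"tx":0.8,"ty":-0.04,"tz":0,"ax":0,"ay":0,"az":0}]'
python3 -m pendant '[{"jaw":0.6,"tx":0.2,"ty":-0.01,"tz":0,"ax":0,"ay":0,"az":0},{"jaw":0.6,"tx":0.4,"ty":-0.02,"tz":0,"ax":0,"ay":0,"az":0},{"jaw":0.6,"tx":0.4,"ty":-0.02,"tz":0,"ax":0,"ay":0,"az":0}]'
```

```text
clock: 5.05
position: [0.5634, 0.0506, 0.0064]
ee_rot: [-0.0, 1.0, -0.022, -0.002]
contact_force: [-6.8, 1.7, 3.7]
width: 0.0683
gripper_force: 3.2
clock: 5.42
position: [0.5633, 0.0506, 0.0061]
ee_rot: [-0.0, 1.0, -0.022, -0.006]
contact_force: [-12.8, 0.0, 8.7]
width: 0.0684
gripper_force: 6.5
```

```bash
python3 -m pendant '[{"jaw":0.6,"tx":-2,"ty":0,"tz":0,"ax":0,"ay":0,"az":0},{"jaw":0.6,"tx":-4,"ty":0,"tz":0,"ax":0,"ay":0,"az":0},{"jaw":0.6,"tx":-5,"ty":0,"tz":5,"ax":0,"ay":0,"az":0},{"jaw":-1,"tx":-5,"ty":0,"tz":11,"ax":0,"ay":0,"az":0},{"jaw":-1,"tx":-2,"ty":-5,"tz":14,"ax":0,"ay":0,"az":0},{"jaw":-1,"tx":-5,"ty":-11,"tz":14,"ax":0,"ay":0,"az":0},{"jaw":-1,"tx":-8,"ty":-17,"tz":14,"ax":0,"ay":0,"az":0},{"jaw":-1,"tx":-10,"ty":-22.5,"tz":14,"ax":0,"ay":0,"az":0},{"jaw":-1,"tx":-10,"ty":-22.5,"tz":14,"ax":0,"ay":0,"az":0}]'
python3 - <<'E'
from h import *
d=manip.get_image('top');w=pts(d);z=w[...,2];hsv=cv2.cvtColor(d["pixels"],cv2.COLOR_BGR2HSV)
dark=(hsv[...,2]<95)&(hsv[...,1]>100)&(z>.015)
v,u=np.nonzero(dark[150:195,233:300]);print(len(u),u.min()+233,u.max()+233,v.min()+150,v.max()+150)
cv2.imwrite('pics/t3.png',cv2.resize(d['pixels'][130:230,205:340],None,fx=5.5,fy=5.5,interpolation=2))
E
```

```text
clock: 6.55
position: [0.4696, -0.1793, 0.1473]
ee_rot: [0.002, 1.0, -0.024, 0.002]
contact_force: [0.5, 1.4, -0.0]
width: -0.0001
gripper_force: 0.0
902 247 279 153 182
```

View pics/t3.png

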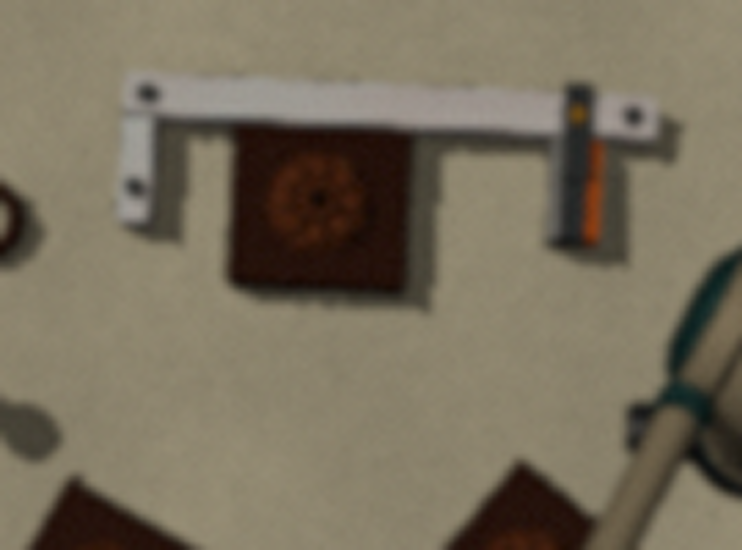

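The slab's far edge lies flat on the rail (crop 235–412, row 128) with the jaw untouched. Next I'll go outside the orange plate (600,190 in the crop) with the fingers shut.

```bash
python3 -m pendant '[{"jaw":-1,"tx":5,"ty":0,"tz":0,"ax":0,"ay":0,"az":0},{"jaw":-1,"tx":10,"ty":0,"tz":0,"ax":0,"ay":0,"az":0},{"jaw":-1,"tx":15,"ty":0,"tz":0,"ax":0,"ay":0,"az":0},{"jaw":-1,"tx":16.4,"ty":0,"tz":-4,"ax":0,"ay":0,"az":0},{"jaw":-1,"tx":16.4,"ty":0,"tz":-8,"ax":0,"ay":0,"az":0},{"jaw":-1,"tx":16.4,"ty":0,"tz":-11,"ax":0,"ay":0,"az":0},{"jaw":-1,"tx":16.4,"ty":0,"tz":-13.4,"ax":0,"ay":0,"az":0},{"jaw":-1,"tx":16.4,"ty":0,"tz":-13.4,"ax":0,"ay":0,"az":0}]'
python3 - <<'E'
from h import *
d=manip.get_image('side')
cv2.imwrite('pics/s2.png',cv2.resize(d['pixels'][130:270,180:330],None,fx=4,fy=4,interpolation=2))
E
```

```text
clock: 7.6
position: [0.6328, -0.1726, 0.0103]
ee_rot: [-0.001, 1.0, -0.021, -0.001]
contact_force: [-0.6, 0.1, 0.3]
width: -0.0001
gripper_force: 0.0
```

View pics/s2.png

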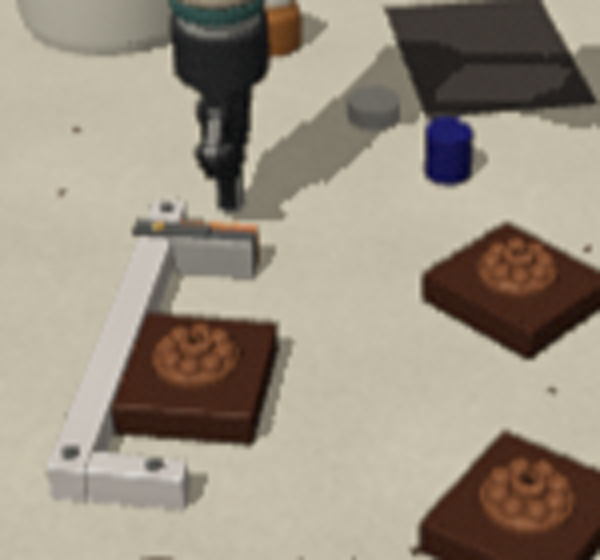

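The finger tip is at (228,200) in the crop, just outside the orange plate and centred along it. Pushing now in bench +y.

```bash
python3 -m pendant '[{"jaw":-1,"tx":0.06,"ty":1.5,"tz":0,"ax":0,"ay":0,"az":0},{"jaw":-1,"tx":0.1,"ty":2.3,"tz":0,"ax":0,"ay":0,"az":0},{"jaw":-1,"tx":0.13,"ty":3,"tz":0,"ax":0,"ay":0,"az":0},{"jaw":-1,"tx":0.16,"ty":3.7,"tz":0,"ax":0,"ay":0,"az":0},{"jaw":-1,"tx":0.19,"ty":4.4,"tz":0,"ax":0,"ay":0,"az":0},{"jaw":-1,"tx":0.23,"ty":5.2,"tz":0,"ax":0,"ay":0,"az":0},{"jaw":-1,"tx":0.26,"ty":6,"tz":0,"ax":0,"ay":0,"az":0},{"jaw":-1,"tx":0.3,"ty":6.8,"tz":0,"ax":0,"ay":0,"az":0},{"jaw":-1,"tx":0.33,"ty":7.6,"tz":0,"ax":0,"ay":0,"az":0},{"jaw":-1,"tx":0.37,"ty":8.4,"tz":0,"ax":0,"ay":0,"az":0}]'
python3 -m pendant '[{"jaw":-1,"tx":0.03,"ty":0.7,"tz":0,"ax":0,"ay":0,"az":0},{"jaw":-1,"tx":0.06,"ty":1.4,"tz":0,"ax":0,"ay":0,"az":0},{"jaw":-1,"tx":0.09,"ty":2,"tz":0,"ax":0,"ay":0,"az":0},{"jaw":-1,"tx":0.11,"ty":2.5,"tz":0,"ax":0,"ay":0,"az":0},{"jaw":-1,"tx":0.13,"ty":3,"tz":0,"ax":0,"ay":0,"az":0},{"jaw":-1,"tx":0.15,"ty":3.5,"tz":0,"ax":0,"ay":0,"az":0},{"jaw":-1,"tx":0.18,"ty":4,"tz":0,"ax":0,"ay":0,"az":0},{"jaw":-1,"tx":0.2,"ty":4.5,"tz":0,"ax":0,"ay":0,"az":0},{"jaw":-1,"tx":0.22,"ty":5,"tz":0,"ax":0,"ay":0,"az":0}]'
```

```text
clock: 8.9
position: [0.6368, -0.0902, 0.0124]
ee_rot: [0.0, 1.0, -0.022, 0.0]
contact_force: [-0.2, -3.2, 1.9]
width: -0.0002
gripper_force: 1.2
clock: 10.02
position: [0.639, -0.0417, 0.0124]
ee_rot: [0.001, 1.0, -0.021, 0.0]
contact_force: [0.4, -6.4, 0.9]
width: 0.0003
gripper_force: 2.9
```

```bash
python3 -m pendant '[{"jaw":-1,"tx":0.02,"ty":0.4,"tz":0,"ax":0,"ay":0,"az":0},{"jaw":-1,"tx":0.04,"ty":0.8,"tz":0,"ax":0,"ay":0,"az":0},{"jaw":-1,"tx":0.05,"ty":1.2,"tz":0,"ax":0,"ay":0,"az":0},{"jaw":-1,"tx":0.07,"ty":1.6,"tz":0,"ax":0,"ay":0,"az":0},{"jaw":-1,"tx":0.09,"ty":2,"tz":0,"ax":0,"ay":0,"az":0},{"jaw":-1,"tx":0.1,"ty":2.3,"tz":0,"ax":0,"ay":0,"az":0},{"jaw":-1,"tx":0.1,"ty":2.3,"tz":0,"ax":0,"ay":0,"az":0}]'
python3 - <<'E'
from h import *
d=manip.get_image('side')
cv2.imwrite('pics/s3.png',cv2.resize(d['pixels'][130:270,180:330],None,fx=4,fy=4,interpolation=2))
E
```

```text
clock: 10.9
position: [0.64, -0.0182, 0.0124]
ee_rot: [0.001, 1.0, -0.021, 0.0]
contact_force: [1.0, -4.4, 1.3]
width: 0.0001
gripper_force: 2.4
```

View pics/s3.png

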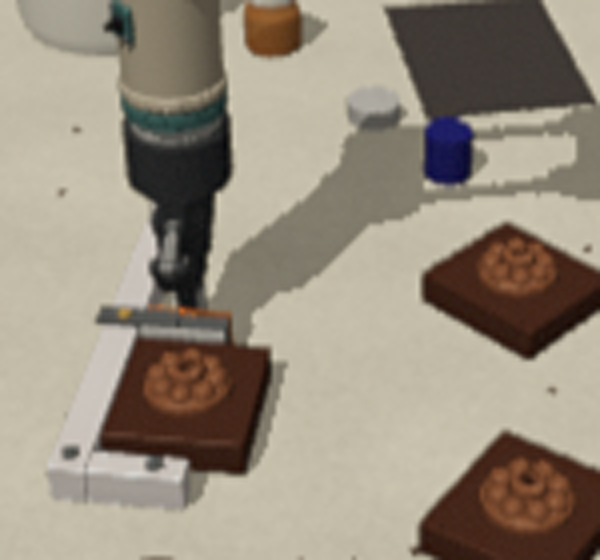

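The jaw is pushing the slab squarely along the rail, and a short gap to the end stop remains near (145,450). I'll continue in small steps until the force rises.

```bash
python3 -m pendant '[{"jaw":-1,"tx":0.01,"ty":0.3,"tz":0,"ax":0,"ay":0,"az":0},{"jaw":-1,"tx":0.03,"ty":0.6,"tz":0,"ax":0,"ay":0,"az":0},{"jaw":-1,"tx":0.04,"ty":0.8,"tz":0,"ax":0,"ay":0,"az":0},{"jaw":-1,"tx":0.04,"ty":1.0,"tz":0,"ax":0,"ay":0,"az":0},{"jaw":-1,"tx":0.04,"ty":1.0,"tz":0,"ax":0,"ay":0,"az":0}]'
python3 -m pendant '[{"jaw":-1,"tx":0.01,"ty":0.2,"tz":0,"ax":0,"ay":0,"az":0},{"jaw":-1,"tx":0.02,"ty":0.4,"tz":0,"ax":0,"ay":0,"az":0},{"jaw":-1,"tx":0.02,"ty":0.4,"tz":0,"ax":0,"ay":0,"az":0}]'
```

```text
clock: 11.58
position: [0.6405, -0.0081, 0.0124]
ee_rot: [0.0, 1.0, -0.022, 0.0]
contact_force: [1.4, -5.7, 1.8]
width: -0.0003
gripper_force: 2.4
clock: 11.95
position: [0.6407, -0.004, 0.0124]
ee_rot: [0.0, 1.0, -0.022, 0.0]
contact_force: [1.0, -4.7, 1.9]
width: 0.0002
gripper_force: 2.4
```

```bash
python3 -m pendant '[{"jaw":-1,"tx":0.01,"ty":0.2,"tz":0,"ax":0,"ay":0,"az":0},{"jaw":-1,"tx":0.02,"ty":0.4,"tz":0,"ax":0,"ay":0,"az":0},{"jaw":-1,"tx":0.02,"ty":0.4,"tz":0,"ax":0,"ay":0,"az":0}]'
python3 -m pendant '[{"jaw":-1,"tx":0.01,"ty":0.2,"tz":0,"ax":0,"ay":0,"az":0},{"jaw":-1,"tx":0.02,"ty":0.4,"tz":0,"ax":0,"ay":0,"az":0},{"jaw":-1,"tx":0.02,"ty":0.4,"tz":0,"ax":0,"ay":0,"az":0}]'
```

```text
clock: 12.32
position: [0.6408, -0.0006, 0.0124]
ee_rot: [0.001, 1.0, -0.021, 0.0]
contact_force: [0.9, -6.5, 1.5]
width: 0.0
gripper_force: 3.3
clock: 12.7
position: [0.6409, -0.0005, 0.0125]
ee_rot: [0.004, 1.0, -0.02, 0.0]
contact_force: [0.6, -16.9, 1.7]
width: -0.0001
gripper_force: 8.3
```

Hard stop at 17 N, so it is closed. I'll back off, rise clear and check.

```bash
python3 -m pendant '[{"jaw":-1,"tx":0,"ty":-2,"tz":0,"ax":0,"ay":0,"az":0},{"jaw":-1,"tx":0,"ty":-5,"tz":0,"ax":0,"ay":0,"az":0},{"jaw":-1,"tx":0,"ty":-6,"tz":5,"ax":0,"ay":0,"az":0},{"jaw":-1,"tx":0,"ty":-8,"tz":10,"ax":0,"ay":0,"az":0},{"jaw":-1,"tx":-4,"ty":-11,"tz":14,"ax":0,"ay":0,"az":0},{"jaw":-1,"tx":-9,"ty":-14,"tz":14,"ax":0,"ay":0,"az":0},{"jaw":-1,"tx":-14,"ty":-18,"tz":14,"ax":0,"ay":0,"az":0},{"jaw":-1,"tx":-18,"ty":-22,"tz":14,"ax":0,"ay":0,"az":0},{"jaw":-1,"tx":-18,"ty":-22,"tz":14,"ax":0,"ay":0,"az":0}]'
python3 - <<'E'
from h import *
a=manip.get_image('top')['pixels'][135:200,215:300];b=manip.get_image('side')['pixels'][195:265,180:270]
f=lambda i:cv2.resize(i,(400,int(400*i.shape[0]/i.shape[1])),interpolation=2)
a,b=f(a),f(b);b=b[:a.shape[0]];a=a[:b.shape[0]]
cv2.imwrite('pics/f.png',np.hstack([a,b]))
E
```

```text
clock: 13.82
position: [0.4577, -0.2164, 0.152]
ee_rot: [-0.001, 1.0, -0.024, -0.001]
contact_force: [0.1, 0.8, 0.4]
width: -0.0001
gripper_force: 0.0
```

View pics/f.png

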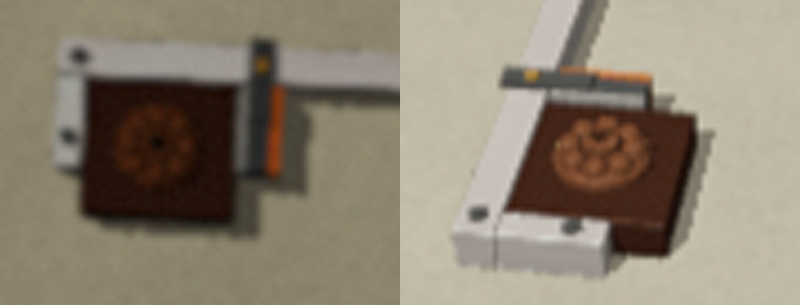

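```bash
python3 - <<'E'
from h import *
ds=[manip.get_image('top') for _ in range(4)];d=ds[0]
im=np.mean([x["pixels"] for x in ds],0).astype(np.uint8);g=cv2.cvtColor(im,cv2.COLOR_BGR2GRAY).astype(float)
# subpixel edges per column: slab/rail edge (v at half level), slab/bench near edge, rail far edge
def cross(col,v0,v1,lev):
    for v in range(v0,v1):
        a,b=col[v],col[v+1]
        if (a-lev)*(b-lev)<=0 and a!=b: return v+(lev-a)/(b-a)
u=np.arange(236,262)
def line(v0,v1,lev,h,us=u):
    p=np.array([at(d,x,y,h)[:2] for x in us if (y:=cross(g[:,x],v0,v1,lev)) is not None])
    k=np.polyfit(p[:,1],p[:,0],1);r=p[:,0]-np.polyval(k,p[:,1]);return np.round([np.degrees(-np.arctan(k[0])),np.polyval(k,.09),r.std()],4)
print("rail/slab",line(148,156,90,.03)); print("slab near",line(176,184,70,.03))
print("rail far",line(138,148,135,.03)); 
print("rail free inner",line(150,158,110,.03,np.arange(278,300)))
print(g[142:158,250].astype(int),g[174:186,250].astype(int),g[142:162,290].astype(int))
E
```

```text
rail/slab [-2.3863e+00  6.7690e-01  5.0000e-04]
slab near [-3.3342e+00  5.6980e-01  6.0000e-04]
rail far [-1.15848e+01  7.09000e-01  2.20000e-03]
rail free inner [-1.9051e+00  6.7680e-01  3.0000e-04]
[133 135 146 152 154 155 155 156 145 103  52  23  20  20  22  26] [ 22  20  19  22  23  22  18  23  42  60  84 114] [130 131 127 124 138 147 150 149 151 153 142 102  61  57  68  90 118 133
 135 134]
```

The numbers agree. The slab/rail border sits at x=0.677, on the line of the free rail edge. The near face stopped where a seated slab should, and the jaw closed hard at 17 N. Handing in.

```bash
python3 -c "
from rig import manip;print(manip.sign_off())"
```

```text
the job is handed in; nothing more can be done
None
```

The slab was pushed flat against the rail, then closed up between the jaw and the end stop with no gap visible in either camera; the hand is clear and the job was handed in at about 14 s (sign-off gave no verdict).

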